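# Pack up the front of a gearbox housing and clamp it in the fixture

### The job

The green gearbox housing stands nose-down in the fixture, its back on the heel bar. Tip it back on its rear edge until it leans by itself on the rubber rest, slide every steel packing strip lying on the bench end first and flat under its front, pointing straight in and side by side, and lower the housing gently so that it stands level on them. Then swing the clamp arm over the housing as far as its stop and screw its black knob down clockwise until the pad bears firmly on the housing; leave the other tools where they are.

Things in the scene. Friction and masses are not known exactly. Their poses are not given: they have to be found in the camera images.
- fixture: fixed fixture. Origin: on the bench under the middle of the housing's place; x to the back, y to the left (towards the clamp post), z up. Steel base plate 10 mm thick, x -130..+150, y -100..+100 mm, plus an ear (x -45..+45, out to y +205) with the clamp post, a 28 mm round column at x 0, y +170
- heel (a point): middle of the heel bar's ledge, at its height. The bar runs along the fixture's y, 180 mm long: ledge 8 mm above the base plate at fixture x +26..+41 mm, and behind it a lip 12 mm above the plate at x +41..+53. The housing's rear bottom edge stands on the ledge and is the edge to tip on
- rest_bar (a point): middle of the back rest's black rubber bar, 16 mm diameter, 150 mm long along the fixture's y, axis at fixture x +94 mm, 95 mm above the bench. Tipped back on its rear edge, the housing balances at about 0.43 rad and then leans stably on this bar at about 0.53 rad; its front bottom edge is then 38 mm above the heel ledge
- housing: loose green box casting, 76 deep (x), 170 wide (y), 160 mm high (z), about 0.9 kg. Origin: centre of its flat underside; front face x -38, rear face x +38. A boss stands 15 mm out of the front (looks only). At the start nose-down by 0.11 rad: front bottom edge on the base plate, rear on the ledge. With 8 mm strips under its front it is level, its top 178 mm above the bench
- lifting_bar (a point): middle of the round steel lifting bar on the housing: 14 mm diameter, 64 mm long along the housing's y between two lugs (20 mm in x, 9 mm thick), axis 36 mm above the housing's top, over the middle of its depth. Can be gripped from above across the housing's x; it turns between the finger pads as the housing tips
- strip_a: loose bright ground-steel packing strip, a flat bar 120 x 30 x 8 mm with a small dark dot near each end, lying flat on the bench; all strips are alike. Origin: centre of its underside; x along its 120 mm length, y across its width, z up. 0.22 kg. Two or three strips are there (an absent one is None)
- strip_b: loose bright ground-steel packing strip, a flat bar 120 x 30 x 8 mm with a small dark dot near each end, lying flat on the bench; all strips are alike. Origin: centre of its underside; x along its 120 mm length, y across its width, z up. 0.22 kg. Two or three strips are there (an absent one is None)
- strip_c: loose bright ground-steel packing strip, a flat bar 120 x 30 x 8 mm with a small dark dot near each end, lying flat on the bench; all strips are alike. Origin: centre of its underside; x along its 120 mm length, y across its width, z up. 0.22 kg. Two or three strips are there (an absent one is None)
- clamp_arm (a joint): angle of the clamp arm about the post: 0 = at its stop, the arm pointing to the fixture's -y, the pad over the housing at fixture x 0, y +62 mm; grows counter-clockwise from above, 1.57 = pointing to fixture +x. Starts aside at 1.3 to 1.8, end at 2.0. Stiff hinge (0.35 N m), stays where left; push it on the side of the arm
- clamp_mid (a point): point at mid-height of the grey clamp arm, 70 mm out from the post axis. The arm is a bar 24 mm wide and 20 mm high, its underside 205 mm above the bench; the screw is 108 mm out, in a round end of 34 mm diameter
- clamp_knob (a joint): turn of the clamp screw in rad, clockwise from above positive, from 0 (fully up) to 14.5 (fully down). 4 mm a turn: at 0 the pad's face is 185 mm above the bench, it meets the top of the level housing at about 11 and is firmly tight from about 12.3 up (past 12.7 it springs back to there). Light (0.04 N m), stays where left. Starts between 0 and 1.5
- knob_grip (a point): centre of the black knurled clamp knob (right-hand thread): upright cylinder 39 mm diameter, 28 mm high, 108 mm out from the post at the end of the arm, 253 mm above the bench when fully up. It sinks with the screw and swings with the arm
- clamp_pad: steel swivel pad, 24 mm diameter, hanging under the clamp's screw; origin: centre of its underside
- v_block_l: bystander: loose ground-steel V-block 50 x 50 x 34 mm, origin at the centre of its underside; leave it alone
- v_block_r: bystander: second loose V-block of the same kind and size; leave it alone
- tape_measure: bystander: loose yellow tape measure 66 x 85 x 37 mm, origin at the centre of its underside; leave it alone

How it is judged (in metres and radians):
On the way, in this order (a step that is already met when the one before it is completed fails the run):
1. the housing leans back by itself on the rubber rest (angle between housing's own z axis and vertical above 0.45 rad and contact force between housing and fixture above 1 N and contact force between each of the arm, the fingers and housing below 0.2 N), for 0.3 s.
2. every strip lies flat under the front of the leaning housing (angle between housing's own z axis and vertical above 0.45 rad and x of each of strip_a, strip_b, strip_c in the frame of fixture above -0.083 m and y of strip_a in the frame of fixture between -0.075 and 0.075 m and angle between the x axis of each of strip_a, strip_b, strip_c and the x axis of fixture, either way round below 0.3 rad and angle between each of strip_a, strip_b, strip_c's own z axis and vertical below 0.04 rad and height (world z) of each of strip_a, strip_b, strip_c below 0.0145 m and y of strip_b in the frame of fixture between -0.075 and 0.075 m and y of strip_c in the frame of fixture between -0.075 and 0.075 m), for 0.2 s.
3. the housing stands level on the strips (angle between housing's own z axis and vertical below 0.022 rad and x of each of strip_a, strip_b, strip_c in the frame of housing above -0.08 m and y of strip_a in the frame of housing between -0.075 and 0.075 m and angle between the x axis of each of strip_a, strip_b, strip_c and the x axis of housing, either way round below 0.3 rad and angle between each of strip_a, strip_b, strip_c's own z axis and vertical below 0.04 rad and height (world z) of each of strip_a, strip_b, strip_c below 0.0145 m and y of strip_b in the frame of housing between -0.075 and 0.075 m and y of strip_c in the frame of housing between -0.075 and 0.075 m), for 0.3 s.
4. the clamp arm is swung in against its stop (value of joint clamp_arm below 0.08 rad), for 0.2 s.
5. the pad bears firmly on the housing (contact force between clamp_pad and housing above 4 N), for 0.3 s.
At the end, for the whole second after the job is handed in: housing level within 0.022 rad; every strip present flat on the plate, pointing straight in within 0.30 rad, 18 mm or more under the housing's front and within 75 mm of its middle; clamp arm at its stop within 0.08 rad, its pad pressing on the housing with over 4 N (all of step 3 and value of joint clamp_arm below 0.08 rad and contact force between clamp_pad and housing above 4 N and linear speed of housing below 0.02 m/s); the robot touches nothing.
It fails at once if the housing is dropped or slammed down (turns faster than 2 rad/s) (angular speed of housing above 2 rad/s).
It fails at once if the housing is lifted or pushed out of its place (horizontal distance between housing and fixture above 0.06 m or height (world z) of housing above 0.1 m).
It fails at once if a bystander tool is pushed away by more than 40 mm (distance of any of v_block_l, v_block_r, tape_measure from where it was at the start of the episode above 0.04 m).
Of strip_a, strip_b, strip_c only 2 to 3 are there at a start; the rules pass over those that are not, and their reading is None.
At some moment in a run one of strip_b, strip_c may be knocked a few centimetres aside while the robot is not near it.
It also fails if it takes over 210 s, if anything falls off the work surface, if the arm or the gripper's body presses on something with over 40 N, if the wrist force passes 120 N, or if a joint passes its speed limit or range.

### The arm

A 6-joint arm with a two-finger parallel gripper is mounted at the origin on a cart in front of the work surface, level with it; the furniture and walls round the work are solid. World frame = base frame: x ahead of the robot, y to its left, z up, the work surface at z = 0. Lengths are in mm, angles in rad, forces in N, time in s.
With the tool pointing down it reaches from about 350 to 950 mm from the base axis. Payload 17.4 kg.
Tool frame: the origin (TCP) lies between the finger pads; the fingertips stand 14 mm ahead of it and the grasp point (between the pads) lies 5 mm behind it (manip.tips_ahead is the distance from the TCP to the fingertips, in mm); z points along the fingers, y is the line along which they close (so a half turn about z gives the same grasp; the last joint's range is limited). The gripper opens to 93 mm and grips with 3 to 60 N. Pads are 15 mm wide; open, the fingers measure 128 mm over their backs; the gripper's body (75 mm by 188 mm) begins 65 mm behind the grasp point.
Start: joints at [1.165, 0.116, 1.442, -0, 1.584, -0.038], TCP at [242.713, 629.859, 199.346] pointing down, gripper open.
Joint ranges: [-2.83, 2.83], [-0.83, 2.19], [0.07, 2.5], [-1.14, 4.28], [0.01, 3], [-2.97, 2.97]. Speed limits (rad/s): [1.89, 1.89, 2.22, 3.14, 3.14, 3.14].

### API

Orientations are given as a rotation vector (axis times angle).
In Python, from plant import manip, kinematics, get_image, readout gives the robot as it stands. Calls block until the motion is done:
- manip.reach(position, orientation): joint-space move of the TCP to a pose.
- manip.move_straight(position, attitude=None, feed=150, force_limit=None): straight line of the TCP; attitude=None keeps the orientation; feed is the mean speed in mm/s. With force_limit (N) it stops when the force on the tool has changed by that much, and returns True; else False.
- manip.movej(angles): joint-space move.
- manip.grip(opening, force=None): finger opening in mm; force is the grip in N (None keeps the last); returns when the fingers have stopped.
- manip.pause(seconds).
- kinematics.ik(position, orientation): joint angles nearest the present ones, or None.
- get_image(name): name is "scene" or "top" or "wrist"; returns a dict with "image" (480x640x3 uint8, red, green, blue), "depth" (480x640 float32, mm along the optical axis (not along the pixel's ray), 0 where there is no reading), "K" (3x3 intrinsics, pixels), "rvec" (rotation vector, rad) and "tvec" (3), from world to camera coordinates, as OpenCV has them. Camera axes: x right, y down, z forward; pixel columns grow to the right and rows downward; lengths in mm; the calibration is good to about 2 mm. A picture is of the moment at which its call begins.
A pose or a line that the arm cannot do raises manip.MotionError and nothing moves.
- manip.close_job(): hands the job in; it is judged then, once.
Readings, each from a call of its own:
- readout.get_t(): time.
- readout.get_joints(): joint angles.
- readout.get_joint_velocities(): joint speeds.
- readout.get_joint_efforts(): joint torques, N m.
- readout.get_position(): TCP position.
- readout.get_orientation(): TCP orientation.
- readout.get_contact_force(): force on the tool from outside, world axes, zero at the start.
- readout.get_ft_torque(): the same for the moment, N m.
- readout.get_grip_width(): finger opening in mm.
- readout.get_gripper_force(): force on a finger pad.
Only numpy, scipy, OpenCV 4.12 (cv2) and the standard library are available. Lean on these libraries where they do the work, as an engineer would, in place of code of your own. Each camera call takes 0.05 s, during which the arm holds its last target. There are 200 camera calls.

## Working session

There is one attempt and no reset: what is moved stays moved. The work goes in short steps, each a Python script; the robot and the scene stay as the last script left them, time stands still between calls to the robot, and variables do not carry over. Pictures are saved under pics/ and viewed, at most 14 in all, crops included, and the job is handed in when it is done.

```bash
ls; mkdir -p pics; cat > h.py <<'E'
import numpy as np, cv2
from plant import manip, kinematics, get_image, readout
from scipy.spatial.transform import Rotation as R
def snap(name, fn=None):
    d=get_image(name)
    if fn: cv2.imwrite('pics/'+fn, d['image'][:,:,::-1])
    return d
def cloud(d):
    K=np.array(d['K']);z=d['depth'];v,u=np.mgrid[:480,:640]
    P=np.stack([(u-K[0,2])/K[0,0]*z,(v-K[1,2])/K[1,1]*z,z],-1)
    Rm=cv2.Rodrigues(np.array(d['rvec'],float))[0]
    return (P-np.array(d['tvec']).reshape(3))@Rm
def down(yaw):  # tool z down, tool y (closing line) at angle yaw from world x... x axis at yaw
    c,s=np.cos(yaw),np.sin(yaw)
    # columns: x=(s,-c,0)?, y=(c,s,0) closing line, z=(0,0,-1)
    y=np.array([c,s,0]);z=np.array([0,0,-1.]);x=np.cross(y,z)
    return R.from_matrix(np.stack([x,y,z],1)).as_rotvec()
E
python3 - <<'E'
from h import *
for n in ('scene','top'):
    d=snap(n,n+'0.png'); np.savez('/tmp/'+n,P=cloud(d),im=d['image'])
    Rm=cv2.Rodrigues(np.array(d['rvec'],float))[0]; print(n,-Rm.T@np.array(d['tvec']).ravel(),d['K'][0])
print(readout.get_orientation(),readout.get_t(),manip.tips_ahead)
E
```

```text
pics
scene [ -233.83626089 -1129.45413132   738.31963355] [480.22889861   0.         320.26193741]
top [ 341.97944563   15.44431692 1404.77910958] [482.68356408   0.         326.10869293]
[-5.74428612e-01 -3.08842908e+00  1.47700788e-03] 0.1 14.0
```

View pics/top0.png

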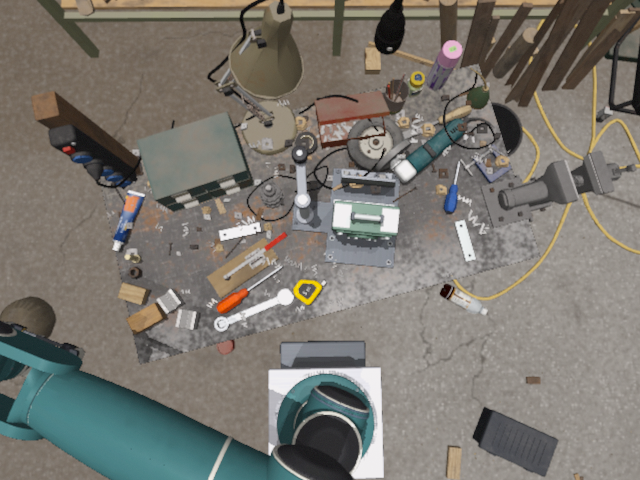

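View pics/scene0.png

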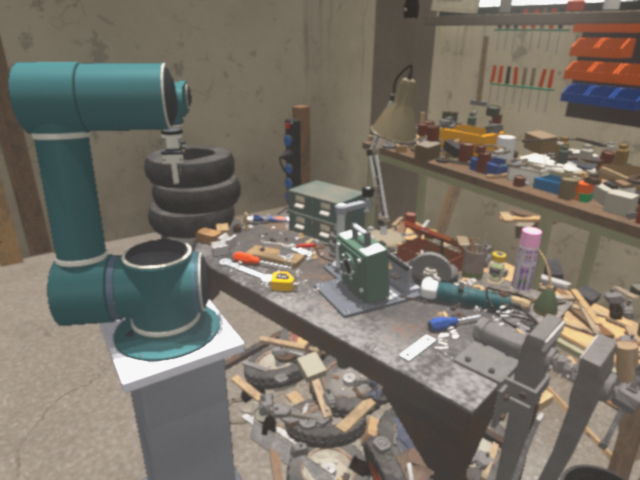

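Top view: the fixture is around (362,218) px and the housing top at (366,217). Clamp arm runs from (300,150) to (303,200). Strips show at (240,232) and (464,241). V-blocks are at (170,300) and (187,320), the tape at (308,290). I see only two strips so far.

```bash
python3 - <<'E'
from h import *
f=np.load('/tmp/top.npz');P=f['P'];im=f['image'] if 'image' in f else f['im']
cv2.imwrite('pics/crop1.png',cv2.resize(im[140:320,210:490,::-1],None,fx=2.8,fy=2.8,interpolation=cv2.INTER_CUBIC))
g=im.astype(int)
def rect(mask,name):
    n,l,st,c=cv2.connectedComponentsWithStats(mask.astype(np.uint8))
    for i in range(1,n):
        if st[i,4]>60:
            q=P[l==i]; r=cv2.minAreaRect(q[:,:2].astype(np.float32)); print(name,st[i,4],c[i].round(),np.round(r[0]),np.round(r[1]),round(r[2],1),'z',np.round(np.median(q[:,2]),1))
reg=np.zeros((480,640),bool);reg[150:330,120:500]=1
br=(g.min(2)>165)&reg&(P[...,2]<40)&(P[...,2]>-10)
rect(br,'bright')
X=P[...,0];Y=P[...,1];Z=P[...,2]
rect(reg&(Z>140)&(Z<185)&(g[...,1]>g[...,0]+10),'green top')
rect(reg&(Z>195)&(Z<240)&(np.arange(640)[None]>325),'liftbar')
rect(reg&(Z>200)&(np.arange(640)[None]<325),'arm')
pl=reg&(Z>5)&(Z<16)&(np.arange(640)[None]>290)&(np.arange(640)[None]<405); rect(pl,'plate')
for p in [(170,300),(187,320),(308,290)]: print(p,P[p[1],p[0]].round())
E
```

```text
bright 93 [373. 153.] [ 769. -149.] [53. 23.] 88.3 z 30.8
bright 78 [353. 172.] [715. -93.] [68. 19.] 86.5 z 20.8
bright 85 [374. 203.] [ 623. -151.] [121.  11.] 84.9 z 18.6
bright 63 [473. 218.] [ 575. -442.] [47. 24.] 25.2 z 13.6
bright 482 [240. 230.] [551. 243.] [ 50. 123.] 19.3 z 7.3
bright 439 [465. 240.] [ 512. -419.] [122.  35.] 13.5 z 7.9
bright 88 [265. 277.] [410. 170.] [ 13. 117.] 36.6 z 15.1
bright 389 [393. 285.] [ 386. -208.] [ 61. 134.] 12.3 z -0.5
bright 71 [429. 278.] [ 401. -312.] [32. 26.] 17.3 z -0.1
bright 440 [342. 299.] [348. -48.] [ 63. 115.] 12.5 z -0.1
bright 71 [174. 296.] [362. 423.] [57. 14.] 40.5 z 33.2
bright 802 [255. 309.] [321. 203.] [ 48. 242.] 21.0 z 6.3
bright 63 [162. 305.] [339. 454.] [56. 12.] 40.7 z 33.6
bright 67 [178. 318.] [300. 411.] [22. 51.] 81.4 z 33.0
bright 98 [191. 319.] [294. 373.] [25. 49.] 80.4 z 30.9
green top 384 [367. 208.] [ 576. -113.] [167.  28.] 83.0 z 176.3
green top 621 [365. 229.] [ 526. -107.] [167.  44.] 84.3 z 168.7
liftbar 201 [367. 217.] [ 548. -110.] [81. 18.] 84.0 z 215.0
arm 712 [301. 178.] [524.  46.] [368.  40.] 3.2 z 227.5
plate 65 [327. 157.] [764. -16.] [17. 70.] 30.4 z 10.3
plate 216 [332. 176.] [708. -16.] [85. 60.] 75.2 z 10.8
plate 3436 [352. 229.] [587. -64.] [315. 279.] 84.4 z 10.0
(170, 300) [350. 435.  19.]
(187, 320) [294. 386.  20.]
(308, 290) [372.  43.  36.]
```

View pics/crop1.png

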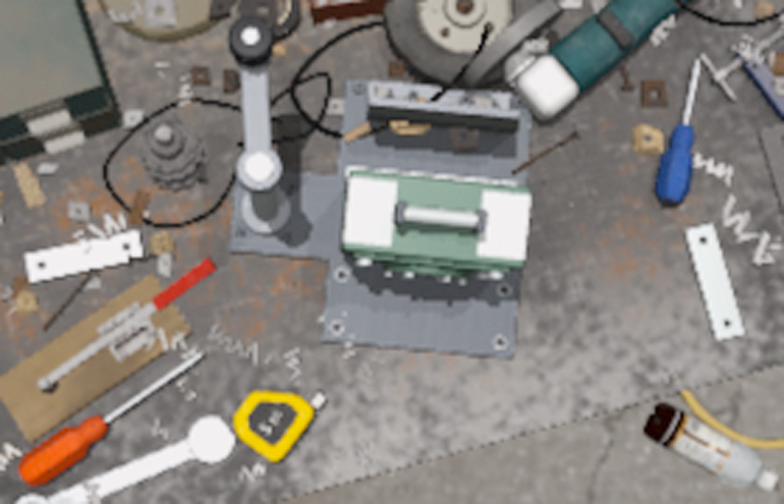

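Only two strips are visible. The arm points to fixture +x with its knob at px (299,154). I'll refine the fixture pose and hover over the lifting bar.

```bash
python3 - <<'E'
from h import *
d=snap('top');K=np.array(d['K']);Rm=cv2.Rodrigues(np.array(d['rvec'],float))[0];C=-Rm.T@np.array(d['tvec']).ravel()
def px2z(u,v,z):
    r=Rm.T@np.linalg.inv(K)@[u,v,1]; return (C+r*(z-C[2])/r[2])[:2]
cs={(-130,100):(323,341),(-130,-100):(513,356),(150,-100):(533,88)}
for k,(a,b) in cs.items(): print(k,px2z(210+a/2.8-.3,140+b/2.8-.3,10).round(1))
f=np.load('/tmp/top.npz');P=f['P']
m=(abs(P[...,0]-560)<130)&(abs(P[...,1]-245)<110)&(P[...,2]>40)
q=P[m];print('tall near L strip',len(q), q.min(0).round() if len(q) else '', q.max(0).round() if len(q) else '')
m=(abs(P[...,0]-510)<130)&(abs(P[...,1]+420)<110)&(P[...,2]>40);q=P[m];print('R',len(q),q.min(0).round() if len(q) else '',q.max(0).round() if len(q) else '')
m=(abs(P[...,0]-640)<100)&(abs(P[...,1]-55)<45)&(P[...,2]>190);q=P[m];print('post/arm',q.min(0).round(),q.max(0).round())
for z0,z1 in((203,232),(232,300)):
    q=P[m&(P[...,2]>z0)&(P[...,2]<z1)];print(z0,len(q),cv2.minAreaRect(q[:,:2].astype(np.float32)))
q=readout.get_position();manip.move_straight([q[0],q[1],400])
o=down(np.radians(-6));o2=down(np.radians(174))
for a in(o,o2):
    print(kinematics.ik([548,-110,400],a))
E
```

```text
(-130, 100) [454.1  -6.3]
(-130, -100) [ 435.8 -202.8]
(150, -100) [ 720.2 -233.4]
tall near L strip 2087 [430. 135.  40.] [690. 355. 179.]
R 286 [ 586. -530.   57.] [ 640. -497.  114.]
post/arm [571.  32. 205.] [718.  75. 272.]
203 478 ((635.3003540039062, 50.63783264160156), (37.30834197998047, 128.34628295898438), 89.85624694824219)
232 272 ((645.889404296875, 57.23207092285156), (39.86461639404297, 142.7415008544922), 87.60098266601562)
[-2.43735951e-01 -1.18019423e-01  1.35300884e+00 -4.44089210e-16
  1.90660323e+00 -1.39016196e-01]
None
```

```bash
python3 - <<'E'
from h import *
o=down(np.radians(-6))
manip.reach([500,-112,420],o)
d=snap('wrist','w1.png'); P=cloud(d); im=d['image']; np.savez('/tmp/w1',P=P,im=im)
Rm=cv2.Rodrigues(np.array(d['rvec'],float))[0];print('cam',-Rm.T@np.array(d['tvec']).ravel(),d['K'][0])
m=(P[...,2]>200)&(P[...,2]<225)&(abs(P[...,1]+112)<60);q=P[m];print(len(q),cv2.minAreaRect(q[:,:2].astype(np.float32)),q[:,2].max())
m=(P[...,2]>5)&(P[...,2]<15);q=P[m];print(len(q),cv2.minAreaRect(q[:,:2].astype(np.float32)))
t=snap('top');P=cloud(t);np.savez('/tmp/top2',P=P,im=t['image'])
m=(abs(P[...,0]-560)<130)&(abs(P[...,1]-245)<110)&(P[...,2]>40)
q=P[m];
H,_,_=np.histogram2d(q[:,0],q[:,1],bins=[np.arange(430,700,20),np.arange(135,360,20)]);print(H.astype(int))
cv2.imwrite('pics/t2.png',t['image'][130:370,100:520,::-1].repeat(2,0)[:, :].repeat(2,1)[:, :800])
E
```

```text
cam [507.31540962 -40.54043023 603.41129649] [383.3352131    0.         327.36764746]
1182 ((547.22998046875, -110.00009155273438), (82.30662536621094, 20.114503860473633), 83.07315063476562) 218.81120627605884
28877 ((486.0165710449219, -202.72073364257812), (709.3988037109375, 1042.6514892578125), 84.0072021484375)
[[  6   0   0   9  29  11   0   0   0   0   0]
 [  6   6  37  37   2   0   0   0   0   0   0]
 [  7  31  23   5   0   0   0   0   0   0   0]
 [ 38   4   0   0   0   0   0   0   0   0   0]
 [  0   0   0   0   0   0   0   0   0   0   0]
 [  0   0   0   0   0   0   0   0   0   0   0]
 [  0   0   0   0   0   0   0   0   0   0   0]
 [  0   0   0   0   0   0   0   0   0   0   0]
 [  0   0   1   0   0   0   0   0   0   0   0]
 [ 50  24   0   0   0   0   0   0   0   0   1]
 [ 75  52   0   0   0   0   3   0  48 127 147]
 [ 29  28   0   0   0  94 125 131 111  65  59]
 [ 17   5   0 107 147  87  59  55  55  54  56]]
```

View pics/w1.png

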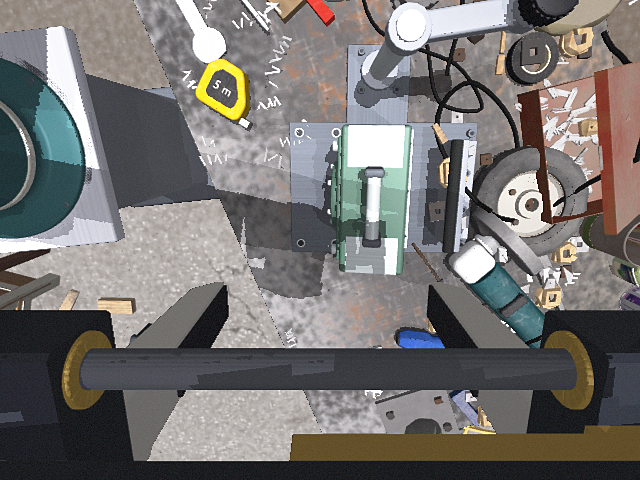

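View pics/t2.png

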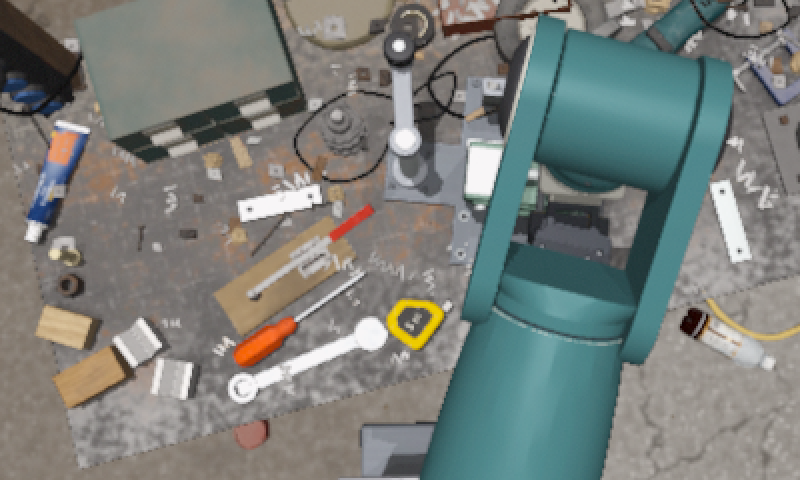

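The wrist view shows plate corners near (291,124), (294,251) and (476,122), the lifting bar from (373,172) to (372,240) and the rubber bar at (455,195). The new top view confirms two strips.

```bash
python3 - <<'E'
from h import *
f=np.load('/tmp/w1.npz');P=f['P'];im=f['im']
def pl(u,v): return np.median(P[v-1:v+2,u-1:u+2].reshape(-1,3),0).round(1)
# front edge/left edges of plate by depth step ~10mm: use image gradient rows
for v in (150,180,210,235): 
    r=P[v,270:320]; g=im[v,270:320].astype(int).sum(1); u=270+np.argmax(abs(np.diff(g)));print('front edge',u,pl(int(u)+4,v))
print('corners',pl(295,128),pl(298,247),pl(472,127))
X,Y,Z=P[...,0],P[...,1],P[...,2]
m=(Z>95)&(Z<108)&(X>610)&(X<720)&(Y>-220)&(Y<0);q=P[m];print('rubber',len(q),cv2.minAreaRect(q[:,:2].astype(np.float32)),q[:,2].max())
m=(Z>228)&(Z<300)&(Y>20)&(Y<90)&(X>560);q=P[m];print('post/knob',q[:,2].max(),cv2.minAreaRect(q[:,:2].astype(np.float32)))
m=(Z>203)&(Z<227)&(Y>20)&(Y<90)&(X>560);q=P[m];print('arm',cv2.minAreaRect(q[:,:2].astype(np.float32)))
m=(Z>140)&(Z<190)&(Y>-220)&(Y<-5)&(X>480)&(X<610);q=P[m];A=np.c_[q[:,:2],np.ones(len(q))];c=np.linalg.lstsq(A,q[:,2],rcond=None)[0];print('top slope',c,cv2.minAreaRect(q[:,:2].astype(np.float32)))
E
```

```text
front edge 289 [454.6 -44.9   8.8]
front edge 289 [448.8 -89.5   7.6]
front edge 289 [ 443.  -135.7    7.3]
front edge 291 [ 441.2 -176.     8.5]
corners [461.5 -13.7   8.7] [ 443.4 -196.3    7.3] [723.5 -39.5   8.3]
rubber 1450 ((690.9741821289062, -130.38687133789062), (148.68984985351562, 68.28266906738281), 83.79820251464844) 107.99278531144591
post/knob 266.9100978670095 ((646.7117309570312, 49.802738189697266), (25.04826545715332, 138.19549560546875), 87.98291015625)
arm ((637.66259765625, 54.803611755371094), (134.89874267578125, 39.27124786376953), 3.95329213142395)
top slope [ 1.79433595e-01 -1.96061446e-02  6.95445585e+01] ((547.4575805664062, -109.60694122314453), (169.54197692871094, 85.5912094116211), 83.39671325683594)
```

```bash
cat >> h.py <<'E'
YAW=np.radians(-6.2); O=np.array([571,-115.])
ex=np.array([np.cos(YAW),np.sin(YAW)]); ey=np.array([-ex[1],ex[0]])
def F(x,y,z): return list(O+x*ex+y*ey)+[z]
B0=np.array([547.5,-110])
def bar(th):  # bar axis offset in fixture x from the start pose, and height
    return 38-38*np.cos(th)+196*np.sin(th)+21.3, 18+38*np.sin(th)+196*np.cos(th)
def barpose(th,dx=0,dz=-3):
    x,z=bar(th); return list(B0+(x+dx)*ex)+[z+dz]
E
python3 - <<'E'
from h import *
o=down(YAW)
manip.grip(60,20)
manip.reach(barpose(-.11,dz=60),o)
print('touch',manip.move_straight(barpose(-.11),feed=60,force_limit=8))
f0=np.array(readout.get_contact_force())
manip.grip(17,10); print('w',readout.get_grip_width(),np.array(readout.get_contact_force())-f0)
for th in np.arange(-.05,.531,.06).tolist()+[.545]:
    manip.move_straight(barpose(th),feed=40); print(round(th,2),np.round(np.array(readout.get_contact_force())-f0,1),readout.get_grip_width())
d=snap('scene','s2.png')
cv2.imwrite('pics/s2c.png',cv2.resize(d['image'][170:350,240:480,::-1],None,fx=3,fy=3))
E
```

```text
touch False
w 16.88916284588523 [ 0.11730188  0.15426871 -0.38604006]
-0.05 [ 0.2  0.  -0.2] 17.273081493444742
0.01 [-1.2 -0.9 -0.7] 17.26986057199483
0.07 [-0.3 -1.8  0.4] 17.008094812801755
0.13 [-0.7 -1.3  0.4] 17.06885281428422
0.19 [ 0.   0.4 -0.6] 17.461507761348262
0.25 [-0.1 -1.1 -0.1] 17.152142658877306
0.31 [-1.2 -0.7 -1.2] 17.28486271211657
0.37 [-0.3 -0.1 -0.2] 16.94750305336675
0.43 [-0.1 -0.2 -0.1] 17.482104220544027
0.49 [-0.5 -0.5  0.7] 17.15429361152844
0.55 [ 1.1 -0.  -0.7] 17.229095008260096
```

View pics/s2c.png

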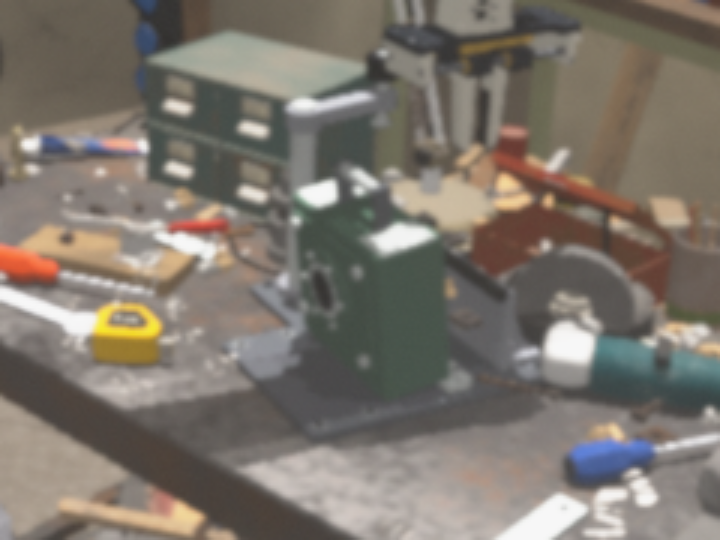

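The housing has not tipped: it still stands at crop (370,290), and the gripper is well behind it. I'll check the TCP position and look again.

```bash
python3 - <<'E'
from h import *
print(readout.get_position(),barpose(.545),barpose(-.11),R.from_rotvec(readout.get_orientation()).as_matrix().round(2).tolist(),readout.get_joints())
d=snap('wrist','w2.png');P=cloud(d)
m=(P[...,2]>190)&(P[...,2]<225)&(abs(P[...,1]+112)<60)&(P[...,0]<620);q=P[m];print(len(q),cv2.minAreaRect(q[:,:2].astype(np.float32)),q[:,2].max())
E
```

```text
[ 675.195456   -123.84913805  202.17524864] [np.float64(675.1640040920029), np.float64(-123.86874900135521), np.float64(202.30483643215567)] [np.float64(547.5130445665235), np.float64(-110.00141709341041), np.float64(205.64381976769994)] [[0.11, 0.99, -0.0], [0.99, -0.11, 0.0], [0.0, -0.0, -1.0]] [-2.18560406e-01  1.40225064e-01  1.41053436e+00 -1.21993821e-05
  1.59105181e+00 -1.10386016e-01]
6065 ((548.42431640625, -108.56640625), (79.46044921875, 23.82675552368164), 83.52788543701172) 218.85856836534907
```

View pics/w2.png

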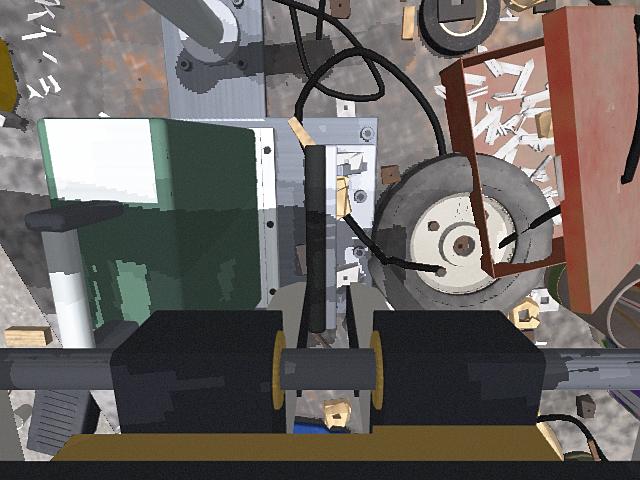

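The wrist view shows the housing still nose-down, with the bar from (60,210) to (85,345) and the fingers near (330,290). So the bar was never captured, or it slipped out. I'll go back and this time check with a real grip: the width must read 14 mm.

```bash
python3 - <<'E'
from h import *
o=down(YAW)
p=readout.get_position(); manip.move_straight([p[0],p[1],300])
manip.grip(60,12)
manip.reach(barpose(-.11,dz=60),o)
print('touch',manip.move_straight(barpose(-.11,dz=-5),feed=50,force_limit=6),readout.get_position())
manip.grip(5,10); print('w',readout.get_grip_width(),readout.get_gripper_force(),readout.get_t())
d=snap('scene','s3.png')
cv2.imwrite('pics/s3c.png',cv2.resize(d['image'][190:310,280:440,::-1],None,fx=4,fy=4,interpolation=cv2.INTER_CUBIC))
E
```

```text
touch False [ 547.63573928 -110.05578147  203.99506126]
w 5.352573023462467 0.0 17.7083
```

View pics/s3c.png

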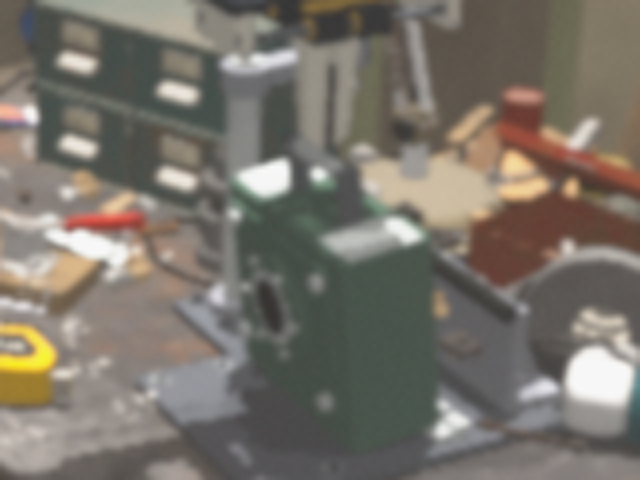

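```bash
python3 - <<'E'
from h import *
d=get_image('scene');P=cloud(d)
for (u,v) in [(362,205),(362,212),(362,220),(363,226),(366,236),(355,232),(352,215),(375,250),(355,200)]: print(u,v,P[v,u].round(),d['image'][v,u])
m=(abs(P[...,0]-550)<80)&(P[...,1]>-180)&(P[...,1]<-60)&(P[...,2]>185);q=P[m]
for z in range(185,300,8):
    s=q[(q[:,2]>=z)&(q[:,2]<z+8)]; print(z,len(s),s.min(0).round()[:2] if len(s) else '',s.max(0).round()[:2] if len(s) else '')
print(R.from_rotvec(readout.get_orientation()).as_matrix().round(3).tolist(),manip.tips_ahead)
E
```

```text
362 205 [ 553. -106.  285.] [128 124 116]
362 212 [ 552. -108.  264.] [97 93 88]
362 220 [ 551. -111.  241.] [95 91 86]
363 226 [836. 250.  39.] [90 90 84]
366 236 [ 538. -151.  209.] [82 82 82]
355 232 [555. -75. 190.] [80 79 80]
352 215 [759. 220. 109.] [77 81 75]
375 250 [ 545. -184.  177.] [162 164 161]
355 200 [ 518. -119.  310.] [126 121 112]
185 34 [ 537. -154.] [566. -72.]
193 31 [ 535. -153.] [560. -73.]
201 27 [ 534. -153.] [553. -71.]
209 69 [ 532. -155.] [555. -70.]
217 33 [ 532. -154.] [554. -68.]
225 22 [ 533. -120.] [563. -98.]
233 32 [ 530. -121.] [564. -97.]
241 37 [ 527. -123.] [564. -98.]
249 40 [ 528. -123.] [561. -97.]
257 35 [ 529. -122.] [564. -97.]
265 41 [ 527. -123.] [ 567. -100.]
273 38 [ 525. -121.] [564. -97.]
281 44 [ 526. -123.] [568. -98.]
289 40 [ 526. -122.] [567. -99.]
297 25 [ 523. -124.] [ 566. -102.]
[[0.108, 0.994, 0.0], [0.994, -0.108, 0.0], [0.0, 0.0, -1.0]] 14.0
```

The camera puts the fingertips at z≈225, while TCP 204 with the quoted tip length gives 190. The lateral position agrees. I'll verify with the wrist depth, and by touching the open base plate.

```bash
python3 - <<'E'
from h import *
p=readout.get_position(); manip.move_straight([p[0],p[1],300])
manip.grip(20)
d=get_image('wrist');P=cloud(d)
m=(d['depth']>0)&(abs(P[...,0]-p[0])<45)&(abs(P[...,1]-p[1])<20)&(P[...,2]>230);q=P[m]
print('fingers wrist z min',np.sort(q[:,2])[[0,5,20]].round(),len(q))
manip.grip(2)
manip.reach(F(-100,0,120),down(YAW))
d=get_image('scene');P=cloud(d);c=F(-100,0,0)
m=(abs(P[...,0]-c[0])<40)&(abs(P[...,1]-c[1])<20)&(P[...,2]>40);q=P[m];print('scene z min',np.sort(q[:,2])[[0,3,8]].round(1))
manip.move_straight(F(-100,0,60),feed=60,force_limit=6);
print('touch',manip.move_straight(F(-100,0,20),feed=15,force_limit=4),readout.get_position())
E
```

```text
fingers wrist z min [317. 317. 318.] 10394
scene z min [66.7 77.7 86.1]
touch True [ 473.2191087  -104.75782175  114.81222248]
```

The touch at z=115 was most likely the gripper body meeting the lifting bar, lightly. I'll back off, turn the gripper 90° and touch the plate further out.

```bash
python3 - <<'E'
from h import *
p=readout.get_position(); manip.move_straight([p[0],p[1],200])
d=get_image('wrist');P=cloud(d)
o=down(YAW+np.pi/2)
if kinematics.ik(F(-115,0,150),o) is None: o=down(YAW-np.pi/2)
manip.reach(F(-115,0,200),o)
manip.move_straight(F(-115,0,60),feed=60)
print(manip.move_straight(F(-115,0,-26),feed=12,force_limit=4),readout.get_position(),readout.get_contact_force())
p=readout.get_position();manip.move_straight([p[0],p[1],200])
t=snap('top');P=cloud(t);g=t['image'].astype(int)
m=(P[...,2]>200)&(P[...,2]<222)&(abs(P[...,0]-550)<50)&(abs(P[...,1]+112)<50);q=P[m]
print(len(q),cv2.minAreaRect(q[:,:2].astype(np.float32)) if len(q)>4 else '')
E
```

```text
True [ 456.72696705 -102.60247629   -9.04634211] [-1.78546586  0.67562425  5.65622841]
0
```

Touch confirms that the fingertips sit 19 mm behind the reported TCP, 33 mm short of nominal. I'll correct for that and redo the tipping.

```bash
cat >> h.py <<'E'
TIP=19  # real fingertip height = TCP z + TIP (tool down), found by touch
def bpos(): # bar seen by the wrist camera
    d=get_image('wrist');P=cloud(d)
    m=(P[...,2]>200)&(P[...,2]<226)&(abs(P[...,1]+112)<60)&(abs(P[...,0]-570)<130);q=P[m]
    return cv2.minAreaRect(q[:,:2].astype(np.float32)) if len(q)>50 else None
E
python3 - <<'E'
from h import *
o=down(YAW)
manip.grip(60,20)
manip.reach([500,-112,400],o); print(bpos())
manip.reach(barpose(-.11,dz=40),o)
print('touch',manip.move_straight(barpose(-.11,dz=-36),feed=50,force_limit=10))
f0=np.array(readout.get_contact_force())
manip.grip(5,8);print('w',readout.get_grip_width()); manip.grip(17); print('w',readout.get_grip_width())
for th in np.arange(-.05,.1,.05):
    manip.move_straight(barpose(th,dz=-36),feed=30); print(round(th,2),np.round(np.array(readout.get_contact_force())-f0,1),readout.get_grip_width())
d=get_image('scene');P=cloud(d);m=(P[...,2]>100)&(P[...,2]<165)&(abs(P[...,0]-570)<60)&(abs(P[...,1]+205)<25);q=P[m]
print('side face x/z', [ (z,q[abs(q[:,2]-z)<4][:,0].min().round(),q[abs(q[:,2]-z)<4][:,0].max().round()) for z in (105,125,145,160)],readout.get_t())
E
```

```text
((547.07421875, -109.91766357421875), (82.16144561767578, 20.04484748840332), 83.21074676513672)
touch False
w 13.86714744407634
w 16.952169804519528
-0.05 [-2.1  0.2 -0.1] 17.12559465497832
0.0 [-1.7 -0.4 -0.1] 17.04277842291317
0.05 [-1.3 -0.   1.2] 16.969024460752987
0.1 [-1.5  1.6 -0.2] 17.068815872205803
side face x/z [(105, np.float64(528.0), np.float64(606.0)), (125, np.float64(527.0), np.float64(607.0)), (145, np.float64(529.0), np.float64(607.0)), (160, np.float64(531.0), np.float64(612.0))] 40.8083
```

Gripped (13.9 mm) and tipping. I'll continue to the lean.

```bash
python3 - <<'E'
from h import *
for th in np.arange(.16,.5,.06).tolist()+[.53,.55]:
    manip.move_straight(barpose(th,dz=-36),feed=40); print(round(th,2),np.round(readout.get_contact_force(),1),round(readout.get_grip_width(),1))
manip.grip(60); manip.pause(.3)
p=readout.get_position();manip.move_straight([p[0],p[1],290],feed=100); manip.pause(.3)
d=snap('wrist','w4.png');P=cloud(d)
m=(P[...,2]>195)&(P[...,2]<226)&(abs(P[...,1]+118)<60)&(abs(P[...,0]-660)<90);q=P[m];print(len(q),cv2.minAreaRect(q[:,:2].astype(np.float32)),q[:,2].max(),'expected',barpose(.53,dz=7),readout.get_t())
E
```

```text
0.16 [-1.6  0.2 -0.3] 17.0
0.22 [-0.1  0.3 -0.2] 17.2
0.28 [-0.1  0.2  0.1] 17.0
0.34 [-0.8 -0.8 -0.5] 17.1
0.4 [-0.3 -1.1  0.3] 17.3
0.46 [ 0.4 -0.3 -0.9] 16.8
0.53 [-0.9  0.4 -0.3] 16.8
0.55 [ 0.5  0.1 -0.5] 16.8
2643 ((675.7782592773438, -124.5689697265625), (81.81565856933594, 28.165979385375977), 83.37752532958984) 215.65051673523521 expected [np.float64(672.3632397522049), np.float64(-123.56448862728288), np.float64(213.32045278667732)] 47.125
```

View pics/w4.png

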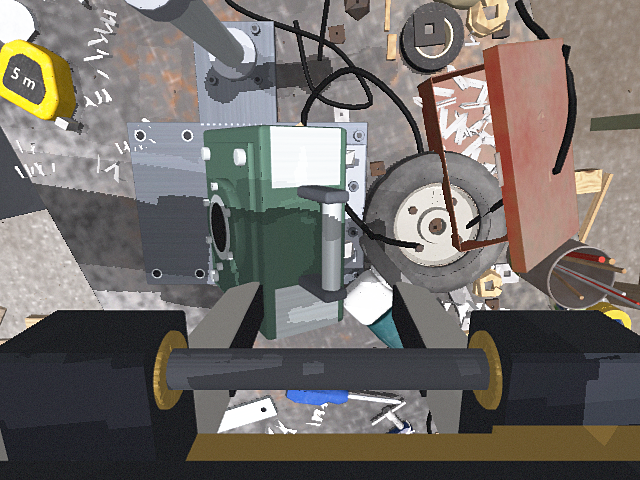

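The housing leans by itself, bar end at (325,290) px, clear of the fingers. Next the right-hand strip: hover, localize it with the wrist camera, grip it and insert it.

```bash
cat >> h.py <<'E'
def find_strip(cam,near,rad=110,show=False):
    d=get_image(cam);P=cloud(d);g=d['image'].astype(int)
    m=(g.min(2)>140)&(g.max(2)-g.min(2)<40)&(P[...,2]>3)&(P[...,2]<14)&(np.hypot(P[...,0]-near[0],P[...,1]-near[1])<rad)
    m=cv2.morphologyEx(m.astype(np.uint8),cv2.MORPH_CLOSE,np.ones((5,5)))
    n,l,st,c=cv2.connectedComponentsWithStats(m)
    i=1+np.argmax(st[1:,4]); q=P[l==i]; (c,(w,h),a)=cv2.minAreaRect(q[:,:2].astype(np.float32))
    if w<h: w,h,a=h,w,a+90
    return np.array(c),w,h,np.radians(a),np.median(q[:,2])
def wrap(a): return (a+np.pi/2)%np.pi-np.pi/2
def take(c,ang,off):
    "grip strip at centre c, long axis ang (pointing inwards), off mm behind centre"
    g=np.array(c)-off*np.array([np.cos(ang),np.sin(ang)]);o=down(ang+np.pi/2)
    manip.grip(52,45)
    manip.reach([*g,100],o)
    print('touch',manip.move_straight([*g,1.5-TIP],feed=70,force_limit=15))
    manip.grip(20); print('grip',readout.get_grip_width(),readout.get_gripper_force())
    manip.move_straight([*g,80],feed=80)
    print('held',readout.get_grip_width())
E
python3 - <<'E'
from h import *
print('top',find_strip('top',(512,-419)))
o=down(np.radians(103.5)); print(kinematics.ik([512,-419,200],o))
p=readout.get_position()
manip.reach([512-20,-419,220],o)
print('wrist',find_strip('wrist',(512,-419)))
snap('wrist','w5.png')
E
```

```text
top (array([ 406.19125366, -258.02249146]), 541.3510131835938, 150.22735595703125, np.float64(2.0721181593488462), np.float64(3.2088781459834257))
[-0.72438876  0.08682725  1.47190556  0.          1.58285985 -2.53080453]
wrist (array([ 495.70907593, -420.88482666]), 147.25917053222656, 29.66440200805664, np.float64(0.24240025662873974), np.float64(6.039520369007163))
```

View pics/w5.png

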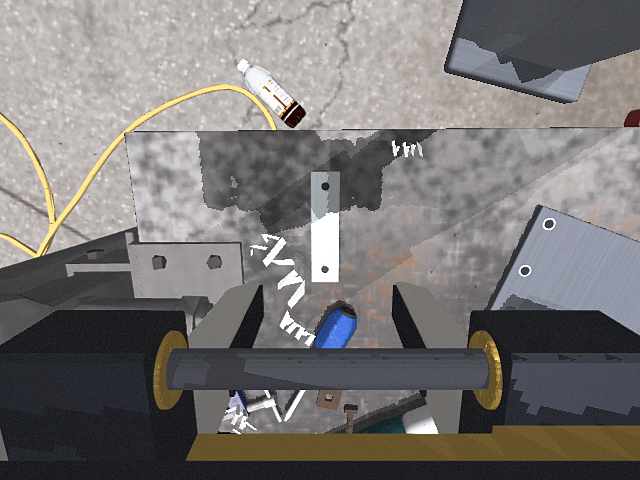

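The strip spans (311,171)–(339,283) px, with dots at (325,186) and (325,269). The front half was in shadow, which corrupted the mask, so I use the pixel corners.

```bash
cat >> h.py <<'E'
def px(d,u,v,z):
    K=np.array(d['K']);Rm=cv2.Rodrigues(np.array(d['rvec'],float))[0];C=-Rm.T@np.array(d['tvec']).ravel()
    r=Rm.T@np.linalg.inv(K)@[u,v,1]; return (C+r*(z-C[2])/r[2])[:2]
def place(y,off,xc):
    "carry held strip and lay it at fixture (xc,y)"
    o=down(YAW+np.pi/2); x=xc-off
    manip.reach(F(-175,y,80),o)
    manip.move_straight(F(-175,y,20-TIP),feed=80)
    print('in',manip.move_straight(F(x,y,20-TIP),feed=60,force_limit=15))
    print('down',manip.move_straight(F(x,y,11.5-TIP),feed=15,force_limit=12),readout.get_position()[2])
    manip.grip(42); manip.move_straight(F(x,y,25-TIP),feed=40)
    manip.move_straight(F(-175,y,60),feed=120)
E
python3 - <<'E'
from h import *
d=get_image('wrist')
a,b=px(d,325,186,8),px(d,325,269,8);e=[px(d,325,v,8) for v in(171,283)]
print(a,b,np.linalg.norm(a-b),np.linalg.norm(e[0]-e[1]))
c=(e[0]+e[1])/2; u=b-a; ang=np.arctan2(u[1],u[0])
if np.cos(ang)<0: ang+=np.pi
print('c',c,np.degrees(ang))
for s in(0,np.pi): print([None if (j:=kinematics.ik(p,down(q+np.pi/2+s))) is None else j.round(2) for p,q in (([*c,0],ang),(F(-175,-40,0),YAW),(F(-80,-40,-8),YAW))])
E
```

```text
[ 465.14604756 -426.99735911] [ 552.2872698  -406.21156264] 89.58594727463229 120.88409106738776
c [ 509.20376719 -416.48827088] 13.416069541675427
[array([-0.72,  0.2 ,  1.68,  0.  ,  1.26, -2.53]), array([-0.39, -0.36,  2.2 ,  0.  ,  1.3 , -1.86]), array([-0.34, -0.11,  2.02,  0.  ,  1.24, -1.8 ])]
[array([-0.72,  0.2 ,  1.68,  0.  ,  1.26,  0.61]), array([-0.39, -0.36,  2.2 ,  0.  ,  1.3 ,  1.28]), array([-0.34, -0.11,  2.02,  0.  ,  1.24,  1.34])]
```

```bash
python3 - <<'E'
from h import *
take([509.2,-416.5],np.radians(13.4),15)
place(-40,15,-66)
print(readout.get_t())
manip.reach([500,235-72,250],down(np.radians(19.3)))
d=snap('wrist','w6.png');print(find_strip('wrist',(551,243)),readout.get_position())
E
```

```text
touch False
grip 28.879709767550196 44.98691976070404
held 29.3132364770445
in False
down True -7.447266026733519
60.6917
(array([545.55560303, 242.40496826]), 106.82661437988281, 101.00120544433594, np.float64(2.5167314385989754), np.float64(6.0559558966218585)) [499.98887694 162.44468717 249.5591284 ]
```

View pics/w6.png

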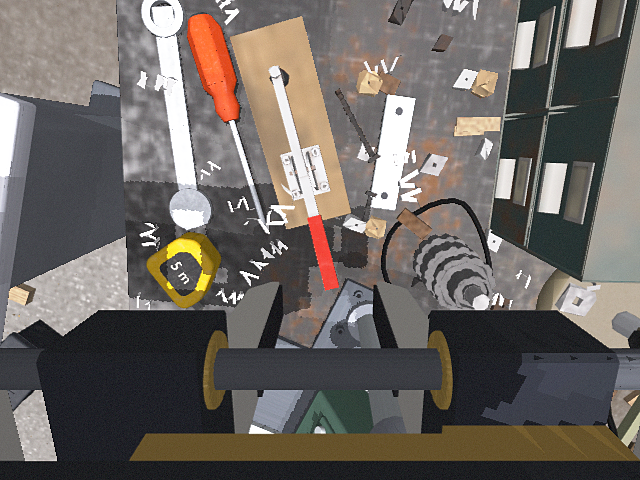

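The strip dots are at (399,112) and (379,193). I'll check the toolbox clearance from depth in the gripper's frame.

```bash
python3 - <<'E'
from h import *
d=get_image('wrist');P=cloud(d)
a,b=px(d,399,112,8),px(d,379,193,8);c=(a+b)/2;u=b-a;ang=np.arctan2(u[1],u[0]);print(c,np.linalg.norm(u),np.degrees(ang))
m=(P[...,2]>70)&(P[...,2]<200)&(d['depth']>0);q=np.concatenate([P[m],(Q:=np.load('/tmp/top2.npz')['P'])[(Q[...,2]>70)&(Q[...,2]<200)]])
n=np.array([-np.sin(ang),np.cos(ang)]);U=np.array([np.cos(ang),np.sin(ang)])
r=q[:,:2]-c; s=r@n; t=r@U
for t0 in range(-60,61,20):
    k=(abs(t-t0)<10)&(abs(s)<160)&(q[:,1]>150); print(t0,(s[k].min().round(),s[k].max().round(),np.percentile(s[k],2).round()) if k.any() else '')
for s0 in(0,np.pi): print([None if (j:=kinematics.ik(p,down(w+np.pi/2+s0))) is None else j.round(2) for p,w in (([*c,0],ang),(F(-175,40,0),YAW),(F(-80,40,-8),YAW))])
E
```

```text
[542.33458614 241.48288858] 86.9069977207489 -82.72358357772814
-60 (np.float64(109.0), np.float64(159.0), np.float64(111.0))
-40 (np.float64(113.0), np.float64(160.0), np.float64(114.0))
-20 (np.float64(108.0), np.float64(160.0), np.float64(111.0))
0 (np.float64(-104.0), np.float64(159.0), np.float64(112.0))
20 (np.float64(-95.0), np.float64(160.0), np.float64(117.0))
40 (np.float64(128.0), np.float64(160.0), np.float64(130.0))
60 (np.float64(-70.0), np.float64(160.0), np.float64(133.0))
[array([ 0.38,  0.07,  1.83, -0.  ,  1.25,  0.25]), array([-0.2 , -0.38,  2.22,  0.  ,  1.3 , -1.66]), array([-0.18, -0.13,  2.03,  0.  ,  1.24, -1.65])]
[array([ 0.38,  0.07,  1.83, -0.  ,  1.25, -2.89]), array([-0.2 , -0.38,  2.22,  0.  ,  1.3 ,  1.48]), array([-0.18, -0.13,  2.03,  0.  ,  1.24,  1.49])]
```

```bash
python3 - <<'E'
from h import *
take([542.3,241.5],np.radians(-82.7),5)
p=readout.get_position()
manip.move_straight([400,120,100],feed=200)
place(40,5,-68)
manip.reach(F(-190,-15,220),down(YAW+np.pi/2))
d=snap('wrist','w7.png');print(readout.get_t())
d=snap('top','t7.png');cv2.imwrite('pics/t7c.png',cv2.resize(d['image'][150:330,230:480,::-1],None,fx=3,fy=3))
E
```

```text
touch False
grip 29.405852116652504 44.20973836936476
held 29.68657451614692
in False
down True -7.401977715322423
76.3833
```

View pics/w7.png

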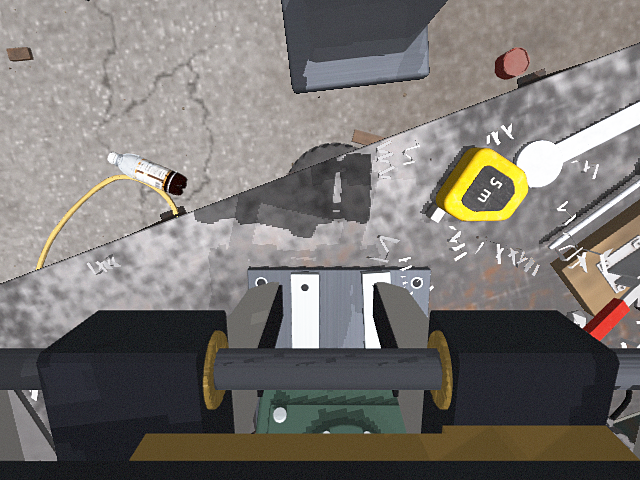

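Both strips lie parallel under the front, their outer ends near (305,273) and (376,271), just inside the plate's front edge. Now I'll lower the housing.

```bash
python3 - <<'E'
from h import *
p=readout.get_position(); manip.move_straight([p[0],p[1],320])
manip.grip(60,20)
o=down(YAW)
manip.reach(barpose(.53,dx=1,dz=90),o)
print('touch',manip.move_straight(barpose(.53,dx=1,dz=-36),feed=70,force_limit=10))
manip.grip(17);print('w',readout.get_grip_width())
for th in [.48,.44,.4,.36,.32,.28,.24,.2,.16,.12,.09,.06,.04,.02,0.,-.015]:
    manip.move_straight(barpose(th,dz=-36),feed=30)
    if th<.13: print(th,np.round(readout.get_contact_force(),1),round(readout.get_grip_width(),1))
manip.grip(60); manip.pause(.2)
p=readout.get_position();manip.move_straight([p[0],p[1],290],feed=100)
manip.reach([520,-112,400],o); print(bpos(),'level exp',barpose(0))
d=snap('wrist');P=cloud(d);m=(P[...,2]>140)&(P[...,2]<195)&(Y:=P[...,1]>-225)&(P[...,1]<-5)&(P[...,0]>480)&(P[...,0]<640);q=P[m];A=np.c_[q[:,:2],np.ones(len(q))]
for _ in range(4):
    c=np.linalg.lstsq(A,q[:,2],rcond=None)[0];k=abs(A@c-q[:,2])<4;A=A[k];q=q[k]
print('plane',c,q[:,2].mean(),len(q),readout.get_t())
E
```

```text
touch False
w 17.333112517518952
0.12 [-1.  -0.3 -0.2] 17.0
0.09 [-0.6 -0.2  0.5] 17.1
0.06 [-1.4  0.4 -1.1] 16.6
0.04 [-0.8  0.6 -0.4] 17.2
0.02 [-0.6  0.3 -0.9] 17.2
0.0 [ 1.5  0.4 -0.7] 17.1
-0.015 [ 0.4 -0.9 -0.4] 17.1
((570.843017578125, -111.85816192626953), (80.73368835449219, 19.66230010986328), 83.33112335205078) level exp [np.float64(568.6754155326104), np.float64(-112.30038627653829), np.float64(211.0)]
plane [ 1.69051786e-02 -1.71377241e-03  1.66087042e+02] 176.044794645283 6839 91.15
```

The housing is level and the bar sits where expected. Next, swing the clamp arm (now about 1.64 rad).

```bash
cat >> h.py <<'E'
def push(phi,off,z=200-TIP,r=65):
    x=r*np.sin(phi)+off*np.cos(phi); y=170-r*np.cos(phi)+off*np.sin(phi); return F(x,y,z)
E
python3 - <<'E'
from h import *
manip.grip(0,20)
best=None
for s in(0,np.pi):
    js=[kinematics.ik(push(p,30),down(YAW+p-np.pi/2+s)) for p in(1.7,1.2,.8,.4,0)]
    print(s,[None if j is None else j.round(2)[[0,5]] for j in js])
    if best is None and all(j is not None for j in js): best=s
s=best; A=lambda p:down(YAW+p-np.pi/2+s)
manip.reach(push(1.7,55,z=330),A(1.7))
manip.move_straight(push(1.7,55),feed=120,force_limit=15)
hit=manip.move_straight(push(1.7,34),feed=60,force_limit=12);print('approach',hit)
for p in np.arange(1.6,-.11,-.1):
    h=manip.move_straight(push(p,23),A(p),feed=60,force_limit=20)
    print(round(p,2),h,np.round(readout.get_contact_force(),1))
    if h and p<.3: break
    if h: break
manip.pause(.2)
p=readout.get_position();print(p);
manip.move_straight([*(np.array(p[:2])+12*ex),p[2]],feed=60)
manip.move_straight([*(np.array(p[:2])+12*ex),330],feed=120)
manip.reach(F(-60,20,400),down(YAW))
d=snap('wrist','w8.png');P=cloud(d)
m=(P[...,2]>228)&(P[...,2]<275)&(P[...,1]>-130)&(P[...,1]<90)&(P[...,0]>500)&(P[...,0]<760);q=P[m];print(cv2.minAreaRect(q[:,:2].astype(np.float32)),'post exp',F(0,170,0),'knob exp',F(0,62,0),readout.get_t())
E
```

```text
0 [array([0.09, 0.07]), array([0.04, 0.52]), array([-0.  ,  0.88]), array([-0.04,  1.24]), array([-0.06,  1.61])]
3.141592653589793 [None, array([ 0.04, -2.62]), array([-0.  , -2.27]), array([-0.04, -1.9 ]), array([-0.06, -1.53])]
approach False
1.6 False [-1.  -0.8  0.2]
1.5 False [-1.   0.4  0.4]
1.4 False [ 0.3 -0.  -1. ]
1.3 False [0.5 0.  0.4]
1.2 False [-0.2  0.5 -0.1]
1.1 False [ 0.8 -0.9  0.3]
1.0 False [1.  0.6 0.1]
0.9 False [ 0.3 -0.1  0.3]
0.8 False [ 0.3 -1.6 -0.2]
0.7 False [0.1 0.4 0.1]
0.6 False [-0.1  0.7 -0.2]
0.5 False [ 0.4 -0.2  0.2]
0.4 False [ 0.2 -0.2 -0.4]
0.3 False [ 0.5 -0.1  0.1]
0.2 False [ 0.3 -0.  -0.3]
0.1 False [-0.   0.3  0. ]
-0.0 False [0.3 0.4 0.2]
-0.1 True [18.6 -0.1 -4.5]
[606.48340292 -14.18291903 181.34843607]
((587.60888671875, -6.293586730957031), (140.0279083251953, 40.80171585083008), 79.48208618164062) post exp [np.float64(589.3598904700239), np.float64(54.00566387529361), 0] knob exp [np.float64(577.6959600537734), np.float64(-53.36264023371645), 0] 103.675
```

View pics/w8.png

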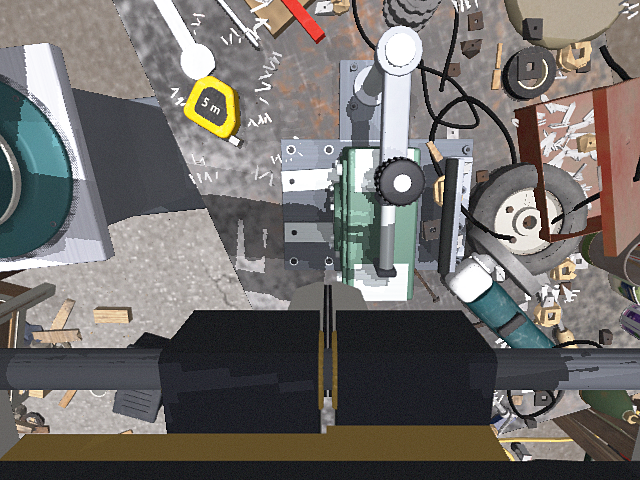

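The arm is over the housing: post cap at (400,50), knob at (402,182). The push ended on a hard stop (18.6 N) at fixture x 24, which matches φ≈0. Next I'll locate the knob.

```bash
python3 - <<'E'
from h import *
d=get_image('wrist');P=cloud(d);v,u=np.mgrid[:480,:640]
m=(P[...,2]>255)&(P[...,2]<280)&(np.hypot(u-402,v-182)<40);q=P[m];print(len(q),cv2.minEnclosingCircle(q[:,:2].astype(np.float32)),np.median(q[:,:2],0),np.percentile(q[:,2],[5,50,95]))
m=(P[...,2]>225)&(P[...,2]<280)&(np.hypot(u-400,v-50)<30);q=P[m];print(len(q),np.median(q,0),cv2.minEnclosingCircle(q[:,:2].astype(np.float32)))
c=px(d,402,182,265);print(c, 'post',px(d,400,50,235))
for y in np.arange(-2.9,3.2,.4): 
    j=kinematics.ik([*c,240],down(YAW+y)); print(round(y,1),None if j is None else j[5].round(2),end='; ')
E
```

```text
1870 ((578.6783447265625, -55.49818420410156), 20.71222496032715) [577.76866873 -54.61592544] [261.09612583 264.64724531 266.11390827]
1280 [589.99768101  51.57172967 228.34187274] ((590.1431274414062, 50.267723083496094), 20.361289978027344)
[578.69711301 -54.91119748] post [588.88807203  50.10644953]
-2.9 2.87; -2.5 2.47; -2.1 2.07; -1.7 1.67; -1.3 1.27; -0.9 0.87; -0.5 0.47; -0.1 0.07; 0.3 -0.33; 0.7 -0.73; 1.1 -1.13; 1.5 -1.53; 1.9 -1.93; 2.3 -2.33; 2.7 -2.73; 3.1 None;
```

```bash
cat >> h.py <<'E'
KN=[578.4,-54.8]
def tq(): return round(float(np.array(readout.get_ft_torque())[2]),2)
def stroke(z,total,step,a0=-2.6):
    "grip knob with TCP at z, turn clockwise by total; returns end z"
    J=lambda a,zz: kinematics.ik([*KN,zz],down(-a))
    manip.grip(60,40)
    manip.reach([*KN,z+45],down(-a0))
    print('touch',manip.move_straight([*KN,z],feed=60,force_limit=10))
    manip.grip(30); print('w',round(readout.get_grip_width(),1),'j6',round(readout.get_joints()[5],2)); t0=tq()
    n=int(round(total/step))
    for i in range(1,n+1):
        zz=z-i*step*4/(2*np.pi); j=J(a0+i*step,zz)
        manip.movej(j); print(round(i*step,2),round(tq()-t0,2),end='; ')
    print('end',round(readout.get_joints()[5],2),readout.get_contact_force())
    manip.grip(60); p=readout.get_position(); manip.move_straight([p[0],p[1],zz+50],feed=120)
    return zz
E
python3 - <<'E'
from h import *
z=241-TIP
z=stroke(z,4.8,.8); print(z); z=stroke(z,4.8,.8); print(z,readout.get_t())
E
```

```text
touch False
w 38.7 j6 -2.74
0.8 -0.03; 1.6 -0.06; 2.4 -0.09; 3.2 -0.09; 4.0 -0.07; 4.8 -0.05; end 2.06 [-4.18328516 -6.96774819  5.15309627]
218.9442250926356
touch False
w 38.4 j6 -2.74
0.8 -0.05; 1.6 -0.1; 2.4 -0.03; 3.2 -0.04; 4.0 -0.11; 4.8 -0.1; end 2.06 [-3.28141817 -7.26640568  4.15874547]
215.8884501852712 125.7167
```

```bash
python3 - <<'E'
from h import *
z=stroke(241-TIP-9.6*.637,3.6,.3); print(z,readout.get_t())
p=readout.get_position();manip.move_straight([p[0],p[1],340],feed=120)
manip.reach(F(-60,20,400),down(YAW))
d=snap('wrist','w9.png');P=cloud(d);v,u=np.mgrid[:480,:640]
m=(P[...,2]>240)&(P[...,2]<280)&(np.hypot(u-402,v-182)<40);q=P[m];print(len(q),np.median(q[:,:2],0),np.percentile(q[:,2],[5,50,95]))
E
```

```text
touch False
w 38.6 j6 -2.74
0.3 -0.03; 0.6 -0.09; 0.9 -0.02; 1.2 -0.07; 1.5 -0.06; 1.8 -0.04; 2.1 -0.04; 2.4 -0.03; 2.7 -0.05; 3.0 0.02; 3.3 0.01; 3.6 0.01; end 0.86 [ -0.61610426 -10.14931704  12.62460208]
213.5929688194767 137.15
1859 [577.35436076 -54.3006235 ] [252.03345647 257.67434014 258.97385181]
```

View pics/w9.png

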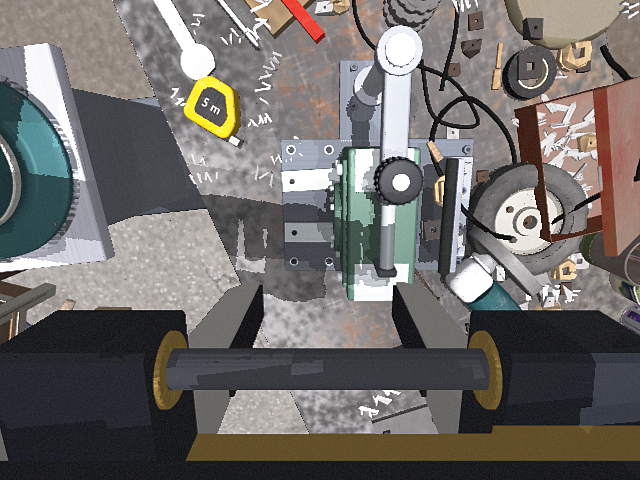

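The knob sank about 7.1 mm and its top is now at 259 mm, consistent with about 12.5 rad. One short extra stroke will make sure, since it springs back harmlessly past 12.7.

```bash
python3 - <<'E'
from h import *
z=stroke(234.5-TIP,1.6,.2,a0=-1.); print(z,readout.get_t())
p=readout.get_position();manip.move_straight([p[0],p[1],340],feed=120)
manip.reach(F(-60,20,400),down(YAW)); manip.pause(.5)
d=get_image('wrist');P=cloud(d);v,u=np.mgrid[:480,:640]
m=(P[...,2]>240)&(P[...,2]<280)&(np.hypot(u-402,v-182)<40);q=P[m];print(np.percentile(q[:,2],[5,50,95]))
q=P[(P[...,2]>203)&(P[...,2]<230)&(np.hypot(u-395,v-110)<25)];print('arm top z',np.median(q,0))
q=P[(P[...,2]>165)&(P[...,2]<190)&(P[...,0]>520)&(P[...,0]<620)&(P[...,1]<-120)&(P[...,1]>-190)];A=np.c_[q[:,:2],np.ones(len(q))]
for _ in range(4):
    c=np.linalg.lstsq(A,q[:,2],rcond=None)[0];k=abs(A@c-q[:,2])<3;A=A[k];q=q[k]
print('plane',c,q[:,2].mean())
E
```

```text
touch False
w 38.3 j6 -1.14
0.2 0.0; 0.4 0.03; 0.6 0.03; 0.8 -0.01; 1.0 0.11; 1.2 0.1; 1.4 0.07; 1.6 0.07; end 0.46 [ 5.88960271 -3.44739736  6.28569522]
214.48140836421186 145.1
[252.19520102 257.52202902 258.93770544]
arm top z [583.79921057   4.51656293 222.89587448]
plane [ 1.75844621e-03 -3.89661390e-03  1.74489474e+02] 176.08004623098498
```

The extra 1.6 rad left the knob height unchanged, so it had sprung back to the firm setting. The housing's top is level, so I'll hand in.

```bash
python3 -c "
from h import *
print(manip.close_job(),readout.get_t())"
```

```text
the job is handed in; nothing more can be done
the job is handed in; nothing more can be done
```

I handed the job in at about 147 s of the 210 s. The housing stands level on both strips, the clamp arm is at its stop and the pad is screwed down firm, but the verdict was not shown to me and I judged the pad force from knob height only.

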